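# Seat a keyed spindle in a step pulley and hold it for the grub screw

## Robot

A 6-joint arm with a two-finger parallel gripper is mounted at the origin on a cart in front of the work surface, level with it; the furniture and walls round the work are solid. World frame = base frame: x ahead of the robot, y to its left, z up, the work surface at z = 0. Lengths are in m, angles in rad, forces in N, time in s.
With the tool pointing down it reaches from about 0.375 to 0.9 m from the base axis. Payload 3.1 kg.
Tool frame: the origin (TCP) lies on the centre line of the jaws, within the pads' length; the fingertips stand robot.tip_reach ahead of it and the grasp point (between the pads) lies 8 mm behind it (robot.tip_reach is the distance from the TCP to the fingertips, in m); z points along the fingers, y is the line along which they close (so a half turn about z gives the same grasp; the last joint's range is limited). The gripper opens to 87 mm and grips with 3 to 60 N. Pads are 19 mm wide; open, the fingers measure 117 mm over their backs; the gripper's body (75 mm by 190 mm) begins 51 mm behind the grasp point.
Start: joints at [1.151, 0.527, 1.433, -0, 1.181, -0.178], TCP at [0.149, 0.607, 0.234] pointing down, gripper open.
Joint ranges: [-3.08, 3.08], [-0.75, 2.2], [0.22, 2.44], [-1.43, 4.57], [0, 2.65], [-2.85, 2.85]. Speed limits (rad/s): [2.79, 2.79, 3.14, 3.14, 3.14, 3.14].

## Interface

Orientations are given as a unit quaternion [x, y, z, w].
In Python, from rig import robot gives the robot as it stands.
- The arm moves only by the tool jog_arm, never from a script. Its argument "motion" is one flat list of numbers, 7 for each row, row after row: the shift along the tool's x, y, z scaled (see below), then the turn, a rotation vector about the tool's x, y, z scaled (see below), then the gripper's target within -1 to 1 (shut at 1, half-way at 0, fully open at -1). In form: [x, y, z, rx, ry, rz, hand, x, y, z, rx, ry, rz, hand, ...]. A call has 1 to 12 rows; each row shifts and turns the commanded pose from where the row before left it, along the tool's axes as they then stand; what a row does not reach is not made up. The controller multiplies each number of a shift by 4 cm and each number of a turn by 4 degrees. A row lasts 1/8 s, in which the tool goes at most 62.5 mm and 10.7 degrees, less where a joint would pass 70% of its speed; a pose out of reach is approached as far as the arm can. A call with a number of a shift or a turn outside -1 to 1 is refused whole. A call with a gripper value outside its range is refused whole. The fingers move at their own pace and stop on an object; "grip_force" is the grip in N (left out, the last holds). Time passes only in rows, so rows that do not move let the fingers close. It gives the time, the measured TCP pose, the force, the opening and the grip force at its end, in the units of the state.
- robot.get_obs(): the state, without advancing time (a new reading comes with each control period).
- robot.camera(name): name is "side" or "top" or "wrist"; returns the picture (400x640x3 uint8, blue, green, red); there is no depth.
- robot.calibration(name): a dict with "fx", "fy", "cx", "cy" (pixels), "dist_coeffs" ([k1, k2, p1, p2, k3] as OpenCV has them; the pictures are not rectified), "R" (3x3) and "t" (3): a world point X has camera coordinates R X + t; the wrist camera has in their place "T_tool_cam" (4x4, takes a point from camera to tool coordinates, whose origin is the TCP and whose axes are the flange's). Camera axes: x right, y down, z forward; pixel columns grow to the right and rows downward; lengths in m; the calibration is good to about 2 mm. A picture is of the moment at which its call begins: read the wrist's pose just before it. calibration takes no time and is no camera call.
- robot.hand_in(): hands the job in; it is judged then, once.
The state is a dict: "time": time; "q": joint angles; "joint_velocities": joint speeds; "joint_torque": joint torques, N m; "position": TCP position; "tool_rot": TCP orientation; "ft_force": force on the tool from outside, world axes, zero at the start; "moment": the same for the moment, N m; "grip_width": finger opening in m; "grip_force": force on a finger pad.
Only numpy, scipy, OpenCV 4.12 (cv2) and the standard library are available. Lean on these libraries where they do the work, as an engineer would, in place of code of your own. Each camera call takes 0.05 s, during which the arm holds its last target. There are 200 camera calls.

## Task

Fit the keyed spindle to the step pulley: draw the spindle with the threaded end straight up out of the drilled wooden block, set its nose in the pulley's bore, turn it until its key slips into the keyway, and push it fully home against the spring until its collar sits flat on the hub. Keeping it pushed down, turn it and the pulley with it until the grub screw in the side of the hub faces squarely to the bench's front edge, toward the robot, and finish there still gripping the spindle and holding it down, so that the screw can be tightened. Leave the other spindle standing in the block, and the tape measure and the spanner where they lie.

Things in the scene. Friction and masses are not known exactly. Their poses are not given: they have to be found in the camera images.
- keyed_spindle: Loose steel spindle (0.4 kg) with a short thread (d 20 mm) on top, hanging upright by its collar in a hole of the timber block. Origin: axis, underside of the collar (d 48 mm, 9 mm thick); z up. Shaft below: d 25 mm, 62 mm long. At the start its key points toward the robot (world -x) from 0.4 rad to its left to 0.7 rad to its right; a dark line scribed on the collar's top marks the key's side.
- spindle_grip (a point): On the keyed spindle's axis, 32 mm above its origin: where to grip. Here, from 9 to 46 mm above the origin, are two flats 24 mm apart that face the spindle's +y and -y (26 mm long in x); the thread above ends 63 mm above the origin.
- spindle_tip (a point): Centre of the keyed spindle's lower end, 62 mm below its origin. The lowest 6 mm taper to d 16 mm.
- spindle_key (a point): Middle of the key's lower end, on the -x side of the keyed spindle, 46 mm below its origin and 15 mm from the axis. The key is a bar 8 mm wide reaching 17 mm from the axis, 38 mm long. The lowest 16 mm of the shaft are plain, so they enter the bore before the key meets the hub.
- hub_mouth (a point): Mouth of the bore: centre of the pulley hub's top face (d 60 mm), 110 mm above the bench, z up; turns with the pulley. Bore d 27.4 mm, keyway 11 mm wide on the -x side out to 18.5 mm from the axis, both right through. The key enters when the spindle's x axis points as this one's, within 0.1 rad, and keeps that play. At the start the point is turned 0.15 to 1.05 rad (yaw).
- grub_screw (a point): Head of the hexagon-socket grub screw (d 10 mm) in the side of the pulley's hub boss, 30 mm from the axis on the keyway's side (-x of hub_mouth), 6.5 mm below the hub's face; same axes as hub_mouth. At the start the screw faces the robot's side but 0.15 to 1.05 rad off, toward the robot's right; it faces the front when hub_mouth's x axis is world +x.
- bench_front (a point): Point on the bench's front edge; its axes are the world's: x straight away from the robot, square to the edge.
- bearing_stand: Flange bearing on a plywood board 150 mm square, fixed to the bench; origin under the board's centre, on the pulley's axis. Carries the aluminium step pulley (V-grooved steps of d 120 mm, from 56 to 76 mm up, and d 84 mm, to 96 mm, hub boss to 110 mm). The pulley turns on it with 0.2 N m friction: a key rubbing lightly on the hub does not drag it round.
- thrust_pad (a joint): Spring-loaded steel pad in the bottom of the bore: metres pressed down from its rest 50 mm below the hub face. The spindle's end meets it when the collar is 12 mm above the hub; it pushes back with 8 N at 0 and 14 N at 0.012, where the collar lies on the hub.
- drilled_block: Timber block fixed to the bench, 170 x 86 mm, 75 mm high; origin under its centre, z up. Two vertical holes d 39 mm right through, 45 mm either side of the centre along its x axis, a spindle in each.
- taper_spindle: The other loose steel spindle, in the block's other hole: same collar and flats, no key, a thicker shaft (d 30 mm) and on top a smooth tapered end, up to 75 mm above the collar's underside, instead of a thread. Origin: axis, underside of the collar. Stays in the block.
- tape_measure: Yellow pocket tape measure, 62 x 82 x 34 mm, on the bench to the right of the work; origin under its centre. To be left alone.
- spanner: Combination spanner, 214 mm long and 6 mm thick, flat on the bench to the right of the work; origin under its centre. To be left alone.
There are look-alikes about, which are no part of the job. What is shaped like the keyed_spindle but pink or purple is not meant.

How it is judged:
On the way, in this order (a step that is already met when the one before it is completed fails the run):
1. the keyed spindle is drawn out of the block (z of spindle_tip in the frame of drilled_block above 0.08 m), for 0.1 s.
2. its key is in the pulley's keyway (z of keyed_spindle in the frame of hub_mouth below 0.036 m and horizontal distance between keyed_spindle and hub_mouth below 0.003 m), for 0.1 s.
At the end, for the whole second after the job is handed in: Collar underside within 2 mm of the hub face, axis within 3 mm and 0.06 rad of the bore's, thrust pad pressed 9.5 mm or more; grub screw within 0.2 rad of facing the front; spindle at rest and still gripped (over 3 N); the other spindle within 15 mm of where it stood (z of keyed_spindle in the frame of hub_mouth below 0.002 m and horizontal distance between keyed_spindle and hub_mouth below 0.003 m and angle between the z axis of keyed_spindle and the z axis of hub_mouth, either way round below 0.06 rad and angle between the x axis of hub_mouth and the x axis of bench_front, either way round below 0.2 rad and x of grub_screw in the frame of bearing_stand below 0 m and value of joint thrust_pad above 0.0095 m and contact force between the fingers and keyed_spindle above 3 N and linear speed of keyed_spindle below 0.02 m/s and distance of taper_spindle from where it was at the start of the episode below 0.015 m); the arm keeps its last pose, push and grip.
It fails at once if the other spindle is pulled out of place or knocked over (distance of taper_spindle from where it was at the start of the episode above 0.02 m or angle between taper_spindle's own z axis and vertical above 0.2 rad).
It fails at once if the tape measure or the spanner is pushed away (distance of any of tape_measure, spanner from where it was at the start of the episode above 0.03 m).
It also fails if it takes over 48 s, if anything falls off the work surface, if the arm or the gripper's body presses on something with over 40 N, if the wrist force passes 120 N, or if a joint passes its speed limit or range.

## Working session

There is one attempt and no reset: what is moved stays moved. The work goes in short steps, Python scripts to look and compute and a tool call to move; the robot and the scene stay as the last step left them, time stands still between calls to the robot, and variables do not carry over. Pictures are saved under pics/ and viewed, at most 10 in all, crops included, and the job is handed in when it is done.

Besides the shell and the picture viewer there is one more tool, called after "Call:" as name(argument=value, ...), one argument or row to a line, values as JSON. jog_arm: Moves the arm, as the interface text tells. Shifts and turns lie within -1 to 1; 1 stands for 4 cm of shift or 4 degrees of turn. Its arguments: {"type":"object","properties":{"motion":{"type":"array","items":{"type":"number"}},"grip_force":{"type":"number"}},"required":["motion"]}

```bash
mkdir -p pics; cat > h.py <<'E'
import numpy as np,cv2
from rig import robot
from scipy.spatial.transform import Rotation as Ro
def cal(n,obs=None):
    c=robot.calibration(n);K=np.array([[c['fx'],0,c['cx']],[0,c['fy'],c['cy']],[0,0,1.]]);d=np.array(c['dist_coeffs'],float)
    if 'R' in c: R=np.array(c['R']);t=np.array(c['t']).ravel()
    else:
        o=obs or robot.get_obs();T=np.eye(4);T[:3,:3]=Ro.from_quat(o['tool_rot']).as_matrix();T[:3,3]=o['position']
        W=np.linalg.inv(T@np.array(c['T_tool_cam']));R=W[:3,:3];t=W[:3,3]
    return K,d,R,t
def ray(C,uv):
    K,d,R,t=C;p=cv2.undistortPoints(np.array(uv,float).reshape(-1,1,2),K,d).reshape(-1,2)
    v=np.c_[p,np.ones(len(p))]@R;return -R.T@t,v
def onz(C,uv,z):
    o,v=ray(C,uv);return o+v*((z-o[2])/v[:,2])[:,None]
def proj(C,X):
    K,d,R,t=C;return cv2.projectPoints(np.array(X,float).reshape(-1,1,3),cv2.Rodrigues(R)[0],t,K,d)[0].reshape(-1,2)
E
python3 - <<'E'
from h import *
o=robot.get_obs();print(o['position'],o['tool_rot'],o['ft_force'],o['grip_width'],robot.tip_reach)
for n in('top','side','wrist'):
    C=cal(n);im=robot.camera(n);cv2.imwrite(f'pics/{n}0.png',im);print(n,-C[2].T@C[3])
a=cv2.imread('pics/top0.png');b=cv2.imread('pics/side0.png')
E
```

```text
[0.14875166 0.60630813 0.23257469] [ 1.20123022e-01  9.92758419e-01 -1.04215651e-03 -3.07379264e-04] [ 0.12044163 -0.41233982 -1.08665108] 0.08705293483982848 0.011
top [ 0.34954734 -0.28706283  0.97177124]
side [0.27655719 0.51075415 0.73666061]
wrist [0.08335523 0.62371157 0.38372015]
```

View pics/top0.png

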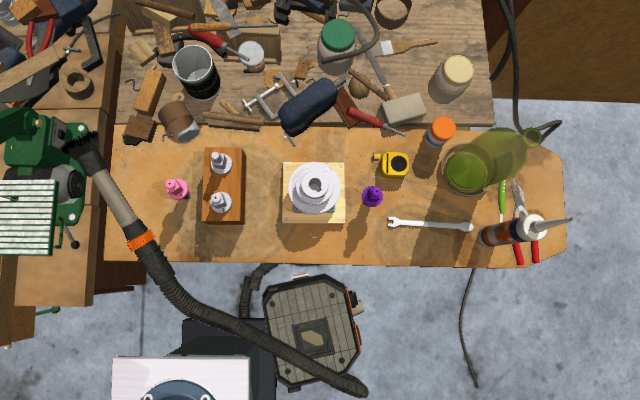

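View pics/side0.png

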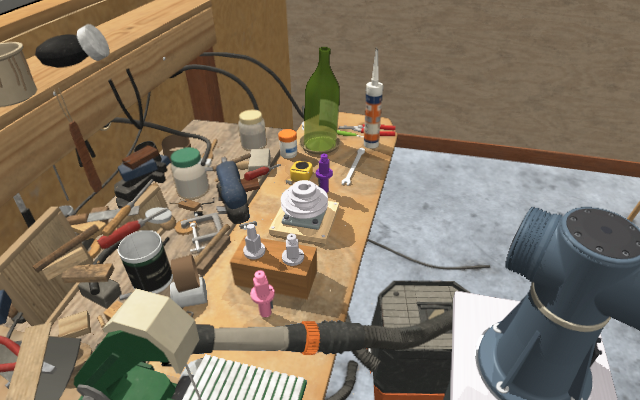

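Top view: the block is at about (222,186), with steel spindles at (221,162) and (220,202). The look-alikes are pink (177,188) and purple (372,196). The pulley is at (314,186), the tape at (395,164) and the spanner at (430,224). In the side view the steel spindles are at (252,240) and (292,250). Next is a close crop to tell the thread from the taper.

```bash
python3 - <<'E'
from h import *
a=cv2.imread('pics/top0.png');b=cv2.imread('pics/side0.png')
r=lambda i,s:cv2.resize(i,s,interpolation=cv2.INTER_CUBIC)
cv2.imwrite('pics/c1.png',np.vstack([np.hstack([r(a[145:220,195:255],(300,375))[:300],r(b[215:275,230:320],(450,300))]),r(a[150:225,265:365],(400,300)) if 0 else np.hstack([r(a[155:225,278:348],(300,300)),r(b[175:235,270:345],(450,300))])]))
C=cal('top')
print(onz(C,[[221,162],[220,202]],.12),onz(C,[[315,186]],.11),onz(C,[[202,148],[244,148],[244,222],[202,222]],.075))
E
```

```text
[[ 0.58386659 -0.10843966  0.12      ]
 [ 0.4960321  -0.10930848  0.12      ]] [[ 0.53232753 -0.3118418   0.11      ]] [[ 0.6296888  -0.05400722  0.075     ]
 [ 0.62927846 -0.15062274  0.075     ]
 [ 0.45859333 -0.15465755  0.075     ]
 [ 0.45884469 -0.0612495   0.075     ]]
```

View pics/c1.png

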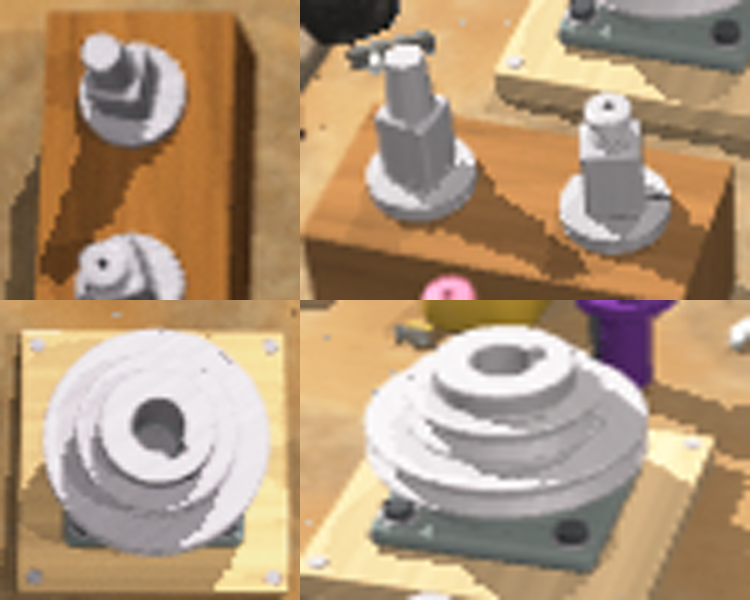

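View pics/wrist0.png

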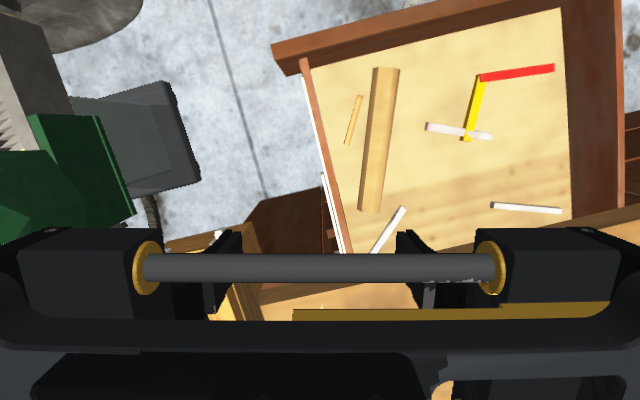

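The near spindle (top (220,202), side (292,250)) has the stubby thread with a centre hole and the scribe line on its collar, so it is the keyed one. The far one is the tapered one. The wrist view shows only the jaws and the floor. Now the numbers.

```bash
python3 - <<'E'
from h import *
T=cal('top');S=cal('side')
def tri(a,b):
    o1,v1=ray(T,[a]);o2,v2=ray(S,[b]);v1=v1[0];v2=v2[0]
    s=np.linalg.lstsq(np.c_[v1,-v2],o2-o1,rcond=None)[0];p,q=o1+s[0]*v1,o2+s[1]*v2;return (p+q)/2,np.linalg.norm(p-q)
print('thread',tri((215,198),(291.4,236)));print('taper',tri((215,154.6),(251,226.4)))
print(onz(T,[[215,198]],.138),onz(S,[[291.4,236]],.138))
l=onz(S,[[299.2,254],[303.8,254]],.084);print('line',l)
b=onz(T,[[314.9,184.2],[319.5,189.3]],.11);print('bore',b)
b2=tri((314.9,184.2),(270+(507-300)/6,175+60/5));print(b2)
for n,z,box in(('top',.11,None),):
    pass
o=robot.get_obs();print(Ro.from_quat(o['tool_rot']).as_matrix().round(3),robot.calibration('wrist')['T_tool_cam'])
E
```

```text
thread (array([ 0.50125158, -0.10246384,  0.13850315]), np.float64(0.0001675733810685754))
taper (array([ 0.59044552, -0.10150944,  0.14789798]), np.float64(0.0036699313776379122))
[[ 0.50142739 -0.10233593  0.138     ]] [[ 0.50135296 -0.10297424  0.138     ]]
line [[ 0.48860709 -0.10805398  0.084     ]
 [ 0.47904188 -0.110358    0.084     ]]
bore [[ 0.53632362 -0.31165625  0.11      ]
 [ 0.52499607 -0.32154333  0.11      ]]
(array([ 0.53519898, -0.31188301,  0.10877838]), np.float64(0.002745076202802272))
[[-0.971  0.238 -0.001]
 [ 0.238  0.971 -0.002]
 [ 0.    -0.002 -1.   ]] [[-7.44163945e-04 -9.68268959e-01 -2.49909322e-01  6.76937701e-02]
 [ 9.99999719e-01 -6.96857123e-04 -2.77775210e-04  9.55440804e-04]
 [ 9.48100219e-05 -2.49909458e-01  9.68269205e-01 -1.51051042e-01]
 [ 0.00000000e+00  0.00000000e+00  0.00000000e+00  1.00000000e+00]]
```

Call:
jog_arm(
  motion=[0,0,-1,0,0,0,-1,0,0,-1,0,0,0,-1,0,0,-1,0,0,0,-1,-0.64,-0.76,0,0,0,0,-1,-0.64,-0.76,0,0,0,0,-1,-0.64,-0.76,0,0,0,0,-1,-0.64,-0.76,0,0,0,0,-1,-0.64,-0.76,0,0,0,0,-1,-0.64,-0.76,0,0,0,0,-1,-0.64,-0.76,0,0,0,0,-1,-0.64,-0.76,0,0,0,0,-1,-0.64,-0.76,0,0,0,0,-1],
)

```text
time: 1.65
position: [0.3077, 0.285, 0.3534]
tool_rot: [0.12, 0.993, -0.0, -0.0]
ft_force: [0.1, 0.2, -0.7]
grip_width: 0.0871
grip_force: 0.0
```

Call:
jog_arm(
  motion=[-0.64,-0.76,0,0,0,0,-1,-0.64,-0.76,0,0,0,0,-1,-0.64,-0.76,0,0,0,0,-1,-0.64,-0.76,0,0,0,0,-1,-0.64,-0.76,0,0,0,0,-1,-0.64,-0.76,0,0,0,0,-1,-0.64,-0.76,0,0,0,0,-1,-0.64,-0.76,0,0,0,0,-1,-0.64,-0.76,0,0,0,0,-1,-0.64,-0.76,0,0,0,0,-1,-0.64,-0.76,0,0,0,0,-1,0,0,0,0,0,1,-1],
)

```text
time: 3.15
position: [0.5024, -0.1083, 0.353]
tool_rot: [0.157, 0.988, -0.0, 0.0]
ft_force: [-0.1, 0.8, 0.5]
grip_width: 0.0867
grip_force: 0.0
```

Call:
jog_arm(
  motion=[0,0,0,0,0,1,-1,0,0,0,0,0,1,-1,0,0,0,0,0,1,-1,0,0,0,0,0,1,-1,0,0,0,0,0,1,-1,0,0,0,0,0,1,-1,0,0,0,0,0,1,-1,0,0,0,0,0,1,-1,0,0,0,0,0,1,-1,0,0,0,0,0,1,-1,0,0,0,0,0,1,-1,0,0,0,0,0,1,-1],
)

```text
time: 4.65
position: [0.5009, -0.1055, 0.3532]
tool_rot: [0.544, 0.839, -0.0, -0.0]
ft_force: [-0.1, 0.5, -0.2]
grip_width: 0.0867
grip_force: 0.0
```

Call:
jog_arm(
  motion=[0,0,0,0,0,1,-1,0,0,0,0,0,1,-1,0,0,0,0,0,1,-1,0,0,0,0,0,1,-1,0,0,0,0,0,1,-1,0,0,0,0,0,1,-1,0,0,0,0,0,1,-1,0,0,0,0,0,1,-1,0,0,0,0,0,1,-1,0,0,0,0,0,1,-1,0,0,0,0,0,1,-1,0,0,0,0,0,1,-1],
)

```text
time: 6.15
position: [0.5009, -0.1055, 0.3532]
tool_rot: [0.838, 0.545, -0.0, -0.0]
ft_force: [0.5, -0.4, 0.5]
grip_width: 0.087
grip_force: 0.0
```

Call:
jog_arm(
  motion=[0,0,1,0,0,1,-1,0,0,1,0,0,1,-1,0,0,0,0,0,1,-1,0,0,0,0,0,1,-1,0,0,0,0,0,1,-1,0,0,0,0,0,1,-1,0,0,0,0,0,1,-1,0,0,0,0,0,1,-1,0,0,0,0,0,1,-1,0,0,0,0,0,1,-1,0,0,0,0,0,1,-1,0,0,0,0,0,0.7,-1],
)

```text
time: 7.65
position: [0.501, -0.1055, 0.2733]
tool_rot: [0.986, 0.168, -0.0, -0.0]
ft_force: [0.5, -0.6, 0.3]
grip_width: 0.0867
grip_force: 0.0
```

```bash
python3 - <<'E'
from h import *
o=robot.get_obs();C=cal('wrist',o);im=robot.camera('wrist');cv2.imwrite('pics/w1.png',im)
print(o['position'],o['q'],Ro.from_quat(o['tool_rot']).as_matrix().round(3))
print(proj(C,[[.501,-.1025,.138],[.501,-.1025,.084],[.59,-.1015,.15],[.536,-.3117,.11]]))
E
```

```text
[ 0.50098523 -0.10547817  0.27328874] [-4.26060074e-01  3.26277086e-01  1.66299198e+00  6.70183528e-06
  1.15303261e+00  8.07845758e-01] [[ 0.944  0.331 -0.001]
 [ 0.331 -0.944  0.   ]
 [-0.001 -0.    -1.   ]]
[[316.35570786 196.59559176]
 [316.70336053 185.5648427 ]
 [349.29616287 103.91351855]
 [508.08689705 222.84422388]]
```

View pics/w1.png

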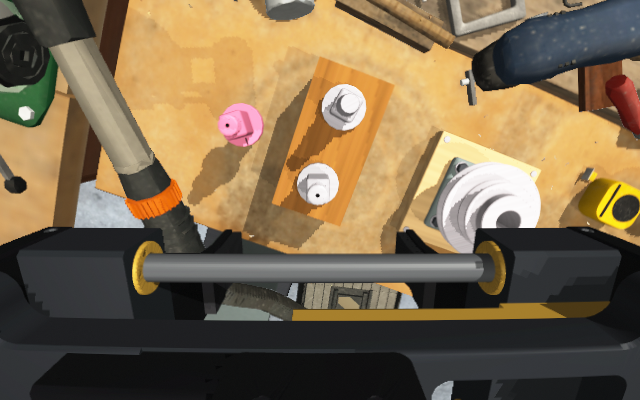

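```bash
python3 - <<'E'
from h import *
a=cv2.imread('pics/w1.png')
r=lambda i,s:cv2.resize(i,s,interpolation=cv2.INTER_CUBIC)
cv2.imwrite('pics/c2.png',np.hstack([r(a[155:215,285:345],(400,400)),r(a[180:240,455:535],(400,300)).copy() if 0 else r(a[180:240,470:530],(400,400))]))
E
```

```text
(no output)
```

View pics/c2.png

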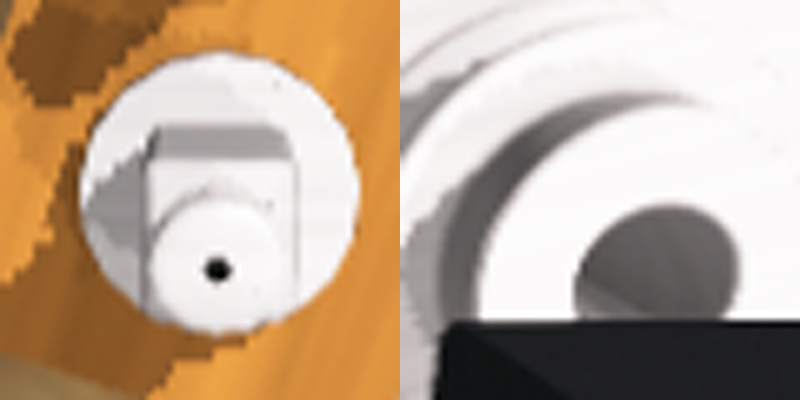

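The wrist view shows the keyed spindle with its centre hole at (317.7,195.2) and the collar centre at (318,184). The flats run along the tool's x axis, so the yaw is right.

```bash
python3 - <<'E'
from h import *
o=robot.get_obs();C=cal('wrist',o)
a=onz(C,[[317.7,195.2]],.138)[0];b=onz(C,[[318,184]],.084)[0];print(a,b)
R=Ro.from_quat(o['tool_rot']).as_matrix()
t=np.array([*((a+b)/2)[:2],.099]);print((R.T@(t-o['position'])/.04).round(3))
E
```

```text
[ 0.50274487 -0.10328524  0.138     ] [ 0.50320461 -0.10331156  0.084     ]
[ 0.067 -0.034  4.357]
```

Call:
jog_arm(
  motion=[0.06,-0.03,0.6,0,0,0,-1,0,0,0.8,0,0,0,-1,0,0,0.8,0,0,0,-1,0,0,0.8,0,0,0,-1,0,0,0.8,0,0,0,-1,0,0,0.56,0,0,0,-1,0,0,0,0,0,0,1,0,0,0,0,0,0,1,0,0,0,0,0,0,1,0,0,0,0,0,0,1,0,0,0,0,0,0,1,0,0,0,0,0,0,1],
  grip_force=45,
)

```text
time: 9.2
position: [0.5032, -0.1037, 0.0994]
tool_rot: [0.986, 0.169, 0.0, 0.0]
ft_force: [1.1, -0.3, -0.1]
grip_width: 0.0352
grip_force: 0.0
```

Call:
jog_arm(
  motion=[0,0,0,0,0,0,1,0,0,0,0,0,0,1,0,0,0,0,0,0,1,0,0,0,0,0,0,1],
)

```text
time: 9.7
position: [0.503, -0.1036, 0.0992]
tool_rot: [0.986, 0.168, -0.0, -0.0]
ft_force: [0.6, 1.1, 1.1]
grip_width: 0.0238
grip_force: 45.0
```

Call:
jog_arm(
  motion=[0,0,-0.3,0,0,0,1,0,0,-0.8,0,0,0,1,0,0,-0.8,0,0,0,1,0,0,-0.8,0,0,0,1,0,0,-0.8,0,0,0,1,0,0,0,0,0,-1,1,0,0,0,0,0,-1,1,0,0,0,0,0,-1,1,0,0,0,0,0,-1,1,0,0,0,0,0,-1,1,0,0,0,0,0,-0.45,1],
)

```text
time: 11.08
position: [0.5024, -0.1034, 0.2389]
tool_rot: [0.936, 0.352, -0.001, -0.0]
ft_force: [0.0, 1.0, -4.7]
grip_width: 0.0236
grip_force: 45.0
```

```bash
python3 - <<'E'
from h import *
o=robot.get_obs();R=Ro.from_quat(o['tool_rot']).as_matrix();print(o['position'],R.round(3),o['ft_force'],o['grip_width'],o['q'])
print(R.T@(np.array([.536,-.312,o['position'][2]])-o['position'])/.04-[1.75,0,0])
E
```

```text
[ 0.50239049 -0.10341374  0.2389288 ] [[ 0.752  0.659 -0.001]
 [ 0.659 -0.752  0.   ]
 [-0.001 -0.001 -1.   ]] [ 0.02173677  1.03931735 -4.66338993] 0.023632064728864696 [-4.21082014e-01  3.70802590e-01  1.70319555e+00 -1.12575521e-04
  1.06901275e+00  4.29686032e-01]
[-4.55713927e+00  4.47421462e+00 -3.67468765e-03]
```

Call:
jog_arm(
  motion=[-0.6,0.6,0,0,0,0,1,-0.6,0.6,0,0,0,0,1,-0.6,0.6,0,0,0,0,1,-0.6,0.6,0,0,0,0,1,-0.6,0.6,0,0,0,0,1,-0.6,0.6,0,0,0,0,1,-0.6,0.6,0,0,0,0,1,-0.36,0.27,0,0,0,0,1,0,0,0,0,0,0,1],
)

```text
time: 12.2
position: [0.4831, -0.3588, 0.2388]
tool_rot: [0.936, 0.351, -0.0, -0.001]
ft_force: [-0.6, 1.0, -3.4]
grip_width: 0.0236
grip_force: 45.0
```

```bash
python3 - <<'E'
from h import *
o=robot.get_obs();C=cal('wrist',o);im=robot.camera('wrist');cv2.imwrite('pics/w2.png',im)
R=Ro.from_quat(o['tool_rot']).as_matrix();print(o['position'],np.degrees(np.arctan2(R[1,0],R[0,0])))
tip=o['position']+R@[0,0,.024+.062];print('tip',tip,proj(C,[tip,[.536,-.312,.11]]))
E
```

```text
[ 0.48306236 -0.35884439  0.23876038] 41.09178653284894
tip [ 0.48301263 -0.35875483  0.15276044] [[318.94142831 212.20202275]
 [318.43476146 121.86918521]]
```

View pics/w2.png

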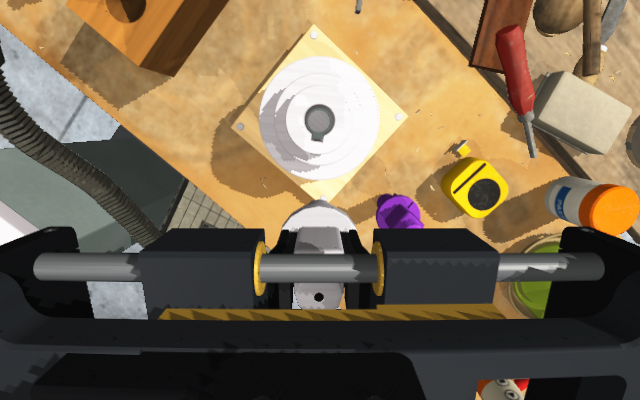

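The bore is at about (319,119) with its keyway pointing straight down the image to about (317,137). The spindle is gripped centrally in the jaws. I'll measure the bore contour.

```bash
python3 - <<'E'
from h import *
o=robot.get_obs();C=cal('wrist',o);im=cv2.imread('pics/w2.png')
g=cv2.cvtColor(im,cv2.COLOR_BGR2GRAY)
x0,y0=296,95;c=g[y0:148,x0:344]
S=8;u=cv2.resize(c,None,fx=S,fy=S,interpolation=cv2.INTER_CUBIC)
m=(u<165).astype(np.uint8)
cs,_=cv2.findContours(m,cv2.RETR_EXTERNAL,cv2.CHAIN_APPROX_NONE)
h,w=m.shape
k=[q for q in cs if cv2.pointPolygonTest(q,(w*.48,h*.47),False)>0][0]
P=(k[:,0,:]+.5)/S-.5+[x0,y0]
W=onz(C,P,.11)[:,:2]
# circle fit robust
ctr=W.mean(0);r=.0137
for i in range(30):
    d=np.linalg.norm(W-ctr,axis=1);s=d<.0150
    A=np.c_[2*W[s],np.ones(s.sum())];q=np.linalg.lstsq(A,(W[s]**2).sum(1),rcond=None)[0];ctr=q[:2];r=np.sqrt(q[2]+ctr@ctr)
d=np.linalg.norm(W-ctr,axis=1)
out=W[d>.0163];v=out.mean(0)-ctr
print('bore',ctr,r,'max',d.max(),len(out),'yaw',np.degrees(np.arctan2(-v[1],-v[0])))
a=np.degrees(np.arctan2(-(out-ctr)[:,1],-(out-ctr)[:,0]));print(a.min(),a.max())
R=Ro.from_quat(o['tool_rot']).as_matrix()
print('units',R.T@(np.array([*ctr,.11])-o['position'])/.04)
cv2.imwrite('pics/c3.png',np.hstack([cv2.cvtColor(u,cv2.COLOR_GRAY2BGR),cv2.cvtColor(m*255,cv2.COLOR_GRAY2BGR)]))
E
```

```text
bore [ 0.53768758 -0.30971154] 0.01350616295318928 max 0.01904446995872903 134 yaw 34.071194275072536
15.326748327286905 51.47583891867023
units [1.8099158  0.00673779 3.21886584]
```

View pics/c3.png

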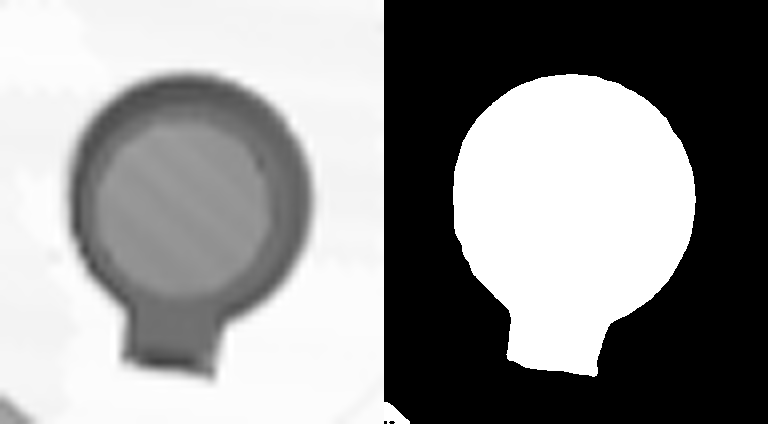

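Call:
jog_arm(
  motion=[0.6,0,0,0,0,0,1,0.6,0,0,0,0,0,1,0.6,0,0,0,0,0.86,1,0,0,0,0,0,0.86,1,0,0,0.4,0,0,0,1,0,0,0.3,0,0,0,1,0,0,0,0,0,0,1],
)

```text
time: 13.12
position: [0.5364, -0.3098, 0.2089]
tool_rot: [0.955, 0.295, -0.001, -0.002]
ft_force: [0.1, -0.3, -5.3]
grip_width: 0.024
grip_force: 45.0
```

```bash
python3 - <<'E'
from h import *
im=cv2.imread('pics/w2.png');g=cv2.cvtColor(im,cv2.COLOR_BGR2GRAY)[284:308,304:334].astype(float);w=np.clip(90-g,0,None)
yy,xx=np.mgrid[284:308,304:334];d=((xx*w).sum()/w.sum(),(yy*w).sum()/w.sum())
c=robot.calibration('wrist');T=np.array(c['T_tool_cam']);K=np.array([[c['fx'],0,c['cx']],[0,c['fy'],c['cy']],[0,0,1.]])
W=np.linalg.inv(T);X=np.array([0,0,-.039]);C=(K,np.array(c['dist_coeffs'],float),W[:3,:3],W[:3,3])
print('dot',d,proj(C,X),onz(C,[d],-.039))
o=robot.get_obs();R=Ro.from_quat(o['tool_rot']).as_matrix();p=o['position'];b=np.array([.53769,-.30971])
print(p,o['ft_force'],'yaw',np.degrees(np.arctan2(R[1,0],R[0,0])),'err tool',R.T@(np.array([*b,p[2]])-p)/.04,'collar-hub',p[2]-.0242-.11)
E
```

```text
dot (np.float64(318.5144134078212), np.float64(296.7150837988827)) [[319.61877916 297.0426997 ]] [[ 0.00015251 -0.00045397 -0.039     ]]
[ 0.53643627 -0.30978521  0.20894503] [ 0.05054733 -0.27925694 -5.26202638] yaw 34.33632622531091 err tool [ 0.02694199  0.01612626 -0.00011387] collar-hub 0.07474502931847805
```

Call:
jog_arm(
  motion=[0.023,0.027,0,0,0,0,1,0,0,0.3,0,0,0,1,0,0,0.3,0,0,0,1,0,0,0,0,0,0,1],
)

```text
time: 13.62
position: [0.5381, -0.3107, 0.1854]
tool_rot: [0.955, 0.295, -0.001, -0.001]
ft_force: [-0.4, 0.4, -5.1]
grip_width: 0.0238
grip_force: 45.0
```

Call:
jog_arm(
  motion=[0,0,0.15,0,0,0,1,0,0,0.15,0,0,0,1,0,0,0,0,0,0,1],
)

```text
time: 14.0
position: [0.5388, -0.3113, 0.1744]
tool_rot: [0.955, 0.295, -0.0, -0.0]
ft_force: [-1.7, -0.8, -5.9]
grip_width: 0.0238
grip_force: 45.0
```

Call:
jog_arm(
  motion=[0,0,0.2,0,0,0,1,0,0,0.2,0,0,0,1,0,0,0.2,0,0,0,1,0,0,0,0,0,0,1],
)

```text
time: 14.5
position: [0.5388, -0.3112, 0.1498]
tool_rot: [0.955, 0.295, -0.001, -0.001]
ft_force: [-2.9, -1.2, -6.0]
grip_width: 0.0238
grip_force: 45.0
```

Call:
jog_arm(
  motion=[0,0,0.15,0,0,0,1,0,0,0.1,0,0,0,1,0,0,0.1,0,0,0,1,0,0,0.05,0,0,0,1,0,0,0,0,0,0,1],
  grip_force=60,
)

```text
time: 15.12
position: [0.5389, -0.3116, 0.1376]
tool_rot: [0.955, 0.295, -0.0, 0.0]
ft_force: [-7.1, -0.5, 7.9]
grip_width: 0.0236
grip_force: 60.0
```

Call:
jog_arm(
  motion=[-0.015,-0.01,0.05,0,0,0,1,0,0,0.05,0,0,0,1,0,0,0,0,0,0,1,0,0,0,0,0,0,1],
)

```text
time: 15.62
position: [0.5388, -0.3116, 0.1342]
tool_rot: [0.955, 0.295, 0.0, 0.001]
ft_force: [-6.6, 1.0, 10.2]
grip_width: 0.0235
grip_force: 60.0
```

Call:
jog_arm(
  motion=[-0.015,-0.01,0.05,0,0,0,1,0,0,0.05,0,0,0,1,0,0,0,0,0,0,1],
)

```text
time: 16.0
position: [0.5388, -0.3117, 0.1341]
tool_rot: [0.955, 0.295, 0.001, 0.002]
ft_force: [-10.5, 4.4, 28.8]
grip_width: 0.0234
grip_force: 60.0
```

Call:
jog_arm(
  motion=[0,0,0,0,0,0.7,1,0,0,0,0,0,0.7,1,0,0,0,0,0,0.7,1,0,0,0,0,0,0.7,1,0,0,0,0,0,0.7,1,0,0,0,0,0,0,1],
)

```text
time: 16.75
position: [0.5388, -0.3121, 0.1341]
tool_rot: [0.984, 0.177, 0.002, 0.002]
ft_force: [-10.2, 2.1, 28.7]
grip_width: 0.0236
grip_force: 60.0
```

```bash
python3 - <<'E'
from h import *
o=robot.get_obs();R=Ro.from_quat(o['tool_rot']).as_matrix();print(np.degrees(np.arctan2(R[1,0],R[0,0])),R.round(3),o['position'],o['ft_force'],o['moment'])
E
```

```text
20.338007680072256 [[ 0.938  0.348  0.004]
 [ 0.348 -0.938 -0.003]
 [ 0.002  0.004 -1.   ]] [ 0.53883568 -0.31212439  0.13409837] [-10.16355379   2.10231068  28.67750195] [ 0.81261988  2.2314527  -0.03071543]
```

Call:
jog_arm(
  motion=[-0.02,0,0,0,0,0.7,1,0,0,0,0,0,0.7,1,0,0,0,0,0,0.7,1,0,0,0,0,0,0.7,1,0,0,0,0,0,0.7,1,0,0,0,0,0,0.7,1,0,0,0,0,0,0.7,1,0,0,0,0,0,0.7,1,0,0,0,0,0,0.7,1,0,0,0,0,0,0,1,0,0,0,0,0,0,1],
)

```text
time: 18.12
position: [0.5387, -0.3129, 0.1341]
tool_rot: [0.999, -0.042, 0.003, 0.002]
ft_force: [-8.6, 2.6, 27.3]
grip_width: 0.0236
grip_force: 60.0
```

```bash
python3 - <<'E'
from h import *
o=robot.get_obs();C=cal('wrist',o);R=Ro.from_quat(o['tool_rot']).as_matrix();print(np.degrees(np.arctan2(R[1,0],R[0,0])),R[:,2],o['position'],o['ft_force'],o['moment'],o['grip_force'])
r=lambda i,s:cv2.resize(i,s,interpolation=cv2.INTER_CUBIC)
a=robot.camera('top');b=robot.camera('side');w=robot.camera('wrist')
cv2.imwrite('pics/f.png',np.vstack([np.hstack([r(a[150:225,270:360],(400,300)),r(b[160:240,265:355],(400,300))]),np.hstack([r(w,(400,300)),r(b[140:290,200:400],(400,300))])]))
print(proj(cal('top'),[[.538-.03,-.312,.1035]]),proj(cal('side'),[[.538-.03,-.312,.1035]]))
E
```

```text
-4.865775426326647 [ 0.0051844  -0.00438518 -0.99997695] [ 0.53870625 -0.31294805  0.13412325] [-8.63002542  2.63209289 27.29192448] [0.68997432 1.95934548 0.03120648] 60.02896788530052
[[315.08076671 197.56353056]] [[314.59890223 190.04449536]]
```

View pics/f.png

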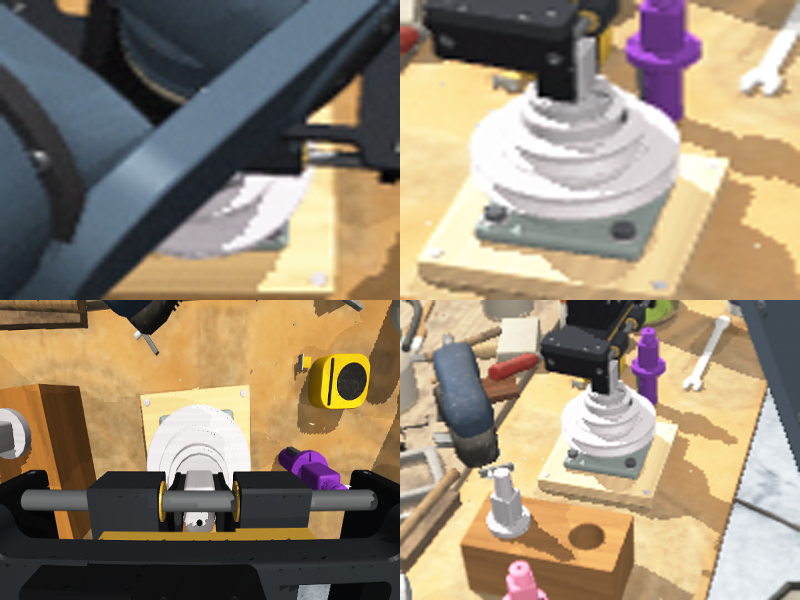

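The grub screw shows at side pixel (315.4,190.7), and a screw facing squarely front is predicted at (314.6,190.0). The collar is seated with about 27 N of push, and the other spindle, tape measure and spanner haven't moved.

```bash
python3 -c "
from rig import robot
print(robot.hand_in())"
```

```text
the job is handed in; nothing more can be done
None
```

I handed the job in at about 18 s with the keyed spindle fully home in the pulley, gripped at 60 N and held down with about 27 N, and the grub screw facing the front to within a few degrees; no verdict came back.

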